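Snap a stop pin into the socket that holds it, proved by a tug

ROBOT

A 6-joint arm with a two-finger parallel gripper is mounted at the origin on the work surface; the furniture and walls round the work are solid. World frame = base frame: x ahead of the robot, y to its left, z up, the work surface at z = 0. Lengths are in m, angles in degrees, forces in N, time in s.
With the tool pointing down it reaches from about 0.25 to 0.725 m from the base axis. Payload 9.7 kg.
Tool frame: the origin (TCP) lies at the very end of the fingers, on their centre line; the grasp point (between the pads) lies grasp_offset behind it (grasp_offset is the distance from the TCP to the grasp point, in m); z points along the fingers, y is the line along which they close (so a half turn about z gives the same grasp; the last joint's range is limited). The gripper opens to 85 mm and grips with 20 to 120 N. Pads are 22 mm wide; open, the fingers measure 114 mm over their backs; the gripper's body (76 mm by 85 mm) begins 54 mm behind the grasp point. The pads swing forward as they close: fully open they stand 13 mm farther back than shut.
Start: joints at [-76.547, 4.979, 10.078, 95.1, 0, 90], TCP at [0.128, -0.535, 0.231] pointing down, gripper open.
Joint ranges: [-179.16, 179.16], [-48.56, 103.87], [-65.8, 70.77], [-126.05, 130.52], [-82.76, 87.17], [-180, 180]. Speed limits (degrees/s): [127.2, 127.2, 147.25, 180, 180, 180].

INTERFACE

Orientations are given as [roll, pitch, yaw] about the fixed x, y, z axes, in that order (R = Rz(yaw) Ry(pitch) Rx(roll)).
In Python, from workcell import get_obs, camera, calibration, job_done, recognise, cut_out, mark_of, grasp_offset gives the robot as it stands.
- The arm moves only by the tool servo_tool, never from a script. Its argument "moves" is a list of rows, each a list of 3 entries, a list of its own where there are three numbers: the turn, a rotation vector about the tool's x, y, z in degrees, then the shift along the tool's x, y, z in m, then the opening in per cent of the stroke, from 0 (shut) to 100 (fully open). In form: [[[ax, ay, az], [x, y, z], claw], ...]. A call has 1 to 12 rows; each row shifts and turns the commanded pose from where the row before left it, along the tool's axes as they then stand; what a row does not reach is not made up. A row lasts 1/10 s, in which the tool goes at most 50 mm and 8.59 degrees, less where a joint would pass 70% of its speed; a pose out of reach is approached as far as the arm can. A call is refused whole if a number of a shift passes 0.05 or a number of a turn 8.59, either way. A call with a gripper value outside its range is refused whole. The fingers move at their own pace and stop on an object; "force" is the grip in N (left out, the last holds). Time passes only in rows, so rows that do not move let the fingers close. It gives the time, the measured TCP pose, the force, the opening and the grip force at its end, in the units of the state.
- get_obs(): the state, without advancing time (a new reading comes with each control period).
- camera(name): name is "scene" or "top"; returns (picture, depth): 384x512x3 uint8, red, green, blue; 384x512 float32, m along the optical axis (not along the pixel's ray), 0 where there is no reading.
- calibration(name): a dict with "camera_matrix" (3x3 intrinsics, pixels), "R" (3x3) and "t" (3): a world point X has camera coordinates R X + t. Camera axes: x right, y down, z forward; pixel columns grow to the right and rows downward; lengths in m; the calibration is good to about 2 mm. A picture is of the moment at which its call begins. calibration takes no time and is no camera call.
- job_done(): hands the job in; it is judged then, once.
Trained networks look in the newest picture that a camera, given by its name, has taken for a name from the list of things; names that differ only in an ending like _2 or _b are one class to them, and where a whole thing is asked for, a point or a joint stands for the part that bears it (a point fixed in the world has none). Each returns a list of dicts, best first, with "score" (0 to 1); they miss things now and then, are a little off and sometimes report something else, mostly with a low value. They report only what shows in the picture. A call takes as long as a camera call. They do not tell look-alikes from the thing itself.
- recognise(name, camera): "xyz" ([x, y, z] in m, in the coordinates of the camera as it stood for that picture, good to about 4 mm: the middle of the surface that is visible of it).
- cut_out(name, camera): "mask" (384x512 bool, what is visible of it).
- mark_of(name, camera): "xyz" ([x, y, z] in m, in the coordinates of the camera as it stood for that picture, good to about 4 mm: a listed point, or the origin of a listed thing).
The state is a dict: "time": time; "q": joint angles; "qd": joint speeds; "joint_efforts": joint torques, N m; "ee_pos": TCP position; "tcp_rot": TCP orientation; "wrist_force": force on the tool from outside, world axes, zero at the start; "torque": the same for the moment, N m; "opening": finger opening in m; "grasp_force": force on a finger pad.
Only numpy, scipy, OpenCV 4.12 (cv2) and the standard library are available. Lean on these libraries where they do the work, as an engineer would, in place of code of your own. Each camera call takes 0.05 s, during which the arm holds its last target. There are 200 camera calls.

TASK

The steel stop pin goes into one of the two sockets, but one of them has worn spring catches. Press the pin fully home in a socket (no harder than 25 N) and tug it straight up with about 10 N, held for a second, to see that it stays; if it slips out, that socket is worn and you use the other in the same way. Never pull with more than 15 N, leave the pin fully home and released in the socket that passed the tug, and do not disturb the tools and offcuts lying about.

Things in the scene. Friction and masses are not known exactly. Their poses are not given: they have to be found in the camera images.
- stop_pin: turned steel stop pin, 0.12 kg, 85 long, upright in its parking block. Origin: centre of its foot; z up. Above the foot: nose cone 0-10 (radius 4 to 8.5), land r 8.5 to 15 with square shoulder, groove r 5 to 33.5, shank r 8.5 to 40, flange r 17 from 40 to 45, round grip r 11 from 45 to 85 (hold here). Fully home: flange on the socket's top, foot 8 above the socket's underside. Sizes mm
- socket_a: fixed hardwood socket, looks like the other: block 76x76 and 48 high on a dark foot board 90x90x6, four screw heads, one vertical through bore of 19 in its middle, mouth chamfered 2. One is sound: once home, the pin holds against any allowed pull. The other is worn: the pin slips up and out at 6 N or less. Which is which cannot be seen. Origin: centre of underside, z up. Sizes mm
- socket_b: fixed hardwood socket, looks like the other: block 76x76 and 48 high on a dark foot board 90x90x6, four screw heads, one vertical through bore of 19 in its middle, mouth chamfered 2. One is sound: once home, the pin holds against any allowed pull. The other is worn: the pin slips up and out at 6 N or less. Which is which cannot be seen. Origin: centre of underside, z up. Sizes mm
- socket_a_mouth (a point): centre of the bore's mouth, at the top of socket_a, z up. Hidden in the bore are two spring catches: they rub on the pin from about 20 mm before it is home, with up to about 10 N, and the sound ones snap into its groove only in the last 2 mm. Pulled up in the sound socket the pin has nearly 2 mm of free play and then stops hard: some 15 N per further mm. In the worn one it is free within 8
- socket_b_mouth (a point): centre of the bore's mouth, at the top of socket_b, z up. Hidden in the bore are two spring catches: they rub on the pin from about 20 mm before it is home, with up to about 10 N, and the sound ones snap into its groove only in the last 2 mm. Pulled up in the sound socket the pin has nearly 2 mm of free play and then stops hard: some 15 N per further mm. In the worn one it is free within 8
- rest: fixed pale wooden parking block, 64x64x48 mm, with a plain through bore of 21 mm in its middle in which the pin stands loosely, flange on its top. Origin at the centre of the underside, z up
- try_square: try square with a dark wooden stock and steel blade, 130x178x25, lying loose (mm); bystander, origin at the centre of its underside
- jack_plane: wooden jack plane, 235x56x119, standing loose (mm); bystander, origin at the centre of its underside
- paint_tin: paint tin, 75 across, 76 high, standing loose (mm); bystander, origin at the centre of its underside
- offcut: pine offcut, 120x40x40, lying loose (mm); bystander, origin at the centre of its underside
Not all that is in view belongs to the job. Leave any green look-alike of the socket_b alone.

How it is judged:
By the outcome, as a careful person would: the job done as asked, in the order asked, and still so for the second after the job is handed in, with the robot touching nothing.
It also fails if it takes over 72 s, if anything falls off the work surface, if the arm or the gripper's body presses on something with over 40 N, if the wrist force passes 120 N, or if a joint passes its speed limit or range.

## Working session

There is one attempt and no reset: what is moved stays moved. The work goes in short steps, Python scripts to look and compute and a tool call to move; the robot and the scene stay as the last step left them, time stands still between calls to the robot, and variables do not carry over. Pictures are saved under pics/ and viewed, at most 10 in all, crops included, and the job is handed in when it is done.

Besides the shell and the picture viewer there is one more tool, called after ">>>" as name(argument=value, ...) on one line, values as JSON. servo_tool: Moves the arm, as the interface text tells. Its arguments: {"type":"object","properties":{"moves":{"type":"array"},"force":{"type":"number"}},"required":["moves"]}

```bash
mkdir -p pics; cat > h.py <<'E'
import numpy as np,cv2
from workcell import *
def world(cam,p):
    c=calibration(cam);return np.array(c["R"]).T@(np.array(p)-np.array(c["t"]))
def cloud(cam,depth):
    c=calibration(cam);K=np.array(c["camera_matrix"]);v,u=np.indices(depth.shape)
    P=np.stack([(u-K[0,2])/K[0,0]*depth,(v-K[1,2])/K[1,1]*depth,depth],-1)
    return (P-np.array(c["t"]))@np.array(c["R"])
E
python3 - <<'E'
from h import *
o=get_obs();print({k:np.round(v,3) for k,v in o.items()},grasp_offset() if callable(grasp_offset) else grasp_offset)
for c in("scene","top"):
    im,d=camera(c);cv2.imwrite(f"pics/{c}0.png",im[:,:,::-1]);np.save(f"{c}.npy",d);np.save(f"{c}i.npy",im)
    for n in("stop_pin","socket_a","socket_a_mouth","rest"):
        for r in mark_of(n,c): print(c,n,round(r["score"],2),np.round(world(c,r["xyz"]),3))
E
```

```text
{'time': np.float64(0.0), 'q': array([-7.6546e+01,  5.0140e+00,  1.0035e+01,  9.5098e+01,  3.0000e-03,
        8.9999e+01]), 'qd': array([-0.031, -0.051, -0.02 , -0.055,  0.051,  0.01 ]), 'joint_efforts': array([ 2.0000e-03, -5.2039e+01,  4.6480e+01,  1.6000e-02,  0.0000e+00,
       -0.0000e+00]), 'ee_pos': array([ 0.128, -0.535,  0.231]), 'tcp_rot': array([-1.79923e+02, -3.00000e-03,  1.34550e+01]), 'wrist_force': array([-0.85 , -0.49 , -0.888]), 'torque': array([-0.003, -0.032,  0.039]), 'grasp_force': np.float64(0.0), 'opening': np.float64(0.085)} 0.0187
scene stop_pin 0.6 [0.461 0.128 0.01 ]
scene socket_a 0.9 [ 0.521  0.022 -0.   ]
scene socket_a_mouth 0.95 [0.514 0.015 0.05 ]
scene rest 0.86 [0.457 0.124 0.   ]
top stop_pin 0.66 [0.455 0.124 0.008]
top stop_pin 0.52 [ 0.511 -0.375  0.047]
top stop_pin 0.3 [ 0.454  0.124 -0.004]
top stop_pin 0.26 [ 0.512 -0.375 -0.004]
top socket_a 0.92 [ 0.166 -0.305 -0.002]
top socket_a 0.73 [0.521 0.019 0.003]
top socket_a 0.73 [ 0.507 -0.377 -0.001]
top socket_a_mouth 0.68 [0.521 0.023 0.048]
top rest 0.64 [ 0.457  0.126 -0.001]
```

View pics/scene0.png

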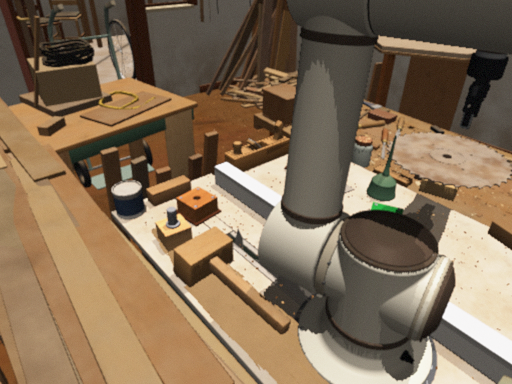

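View pics/top0.png

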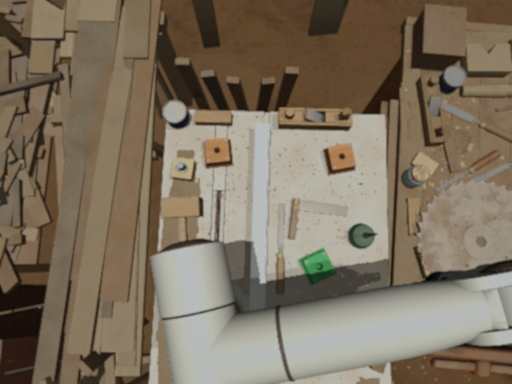

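The pin stands in its block at top (182,167). The orange sockets are at (217,152) and (340,158), and the green one at (318,266) is the look-alike. A grey bar runs between the two sockets near column 260. Next I'll refine the centres from depth and get the obstacle heights.

```bash
python3 - <<'E'
from h import *
P=cloud("top",np.load("top.npy"));im=np.load("topi.npy");c=calibration("top")
print("cam at",-np.array(c["R"]).T@np.array(c["t"]),np.array(c["camera_matrix"])[0,0])
def blk(n,x,y,zlo,zhi,r=.06):
    m=(abs(P[...,0]-x)<r)&(abs(P[...,1]-y)<r)&(P[...,2]>zlo)&(P[...,2]<zhi)
    v,u=np.nonzero(m);q=P[m];a=cv2.minAreaRect((q[:,:2]*1000).astype(np.float32))
    print(n,m.sum(),"z",np.median(q[:,2]).round(4),"med",np.median(q,0).round(4),"rect",np.round(a[0],1),np.round(a[1],1),round(a[2],1))
blk("A",.521,.02,.040,.06);blk("B",.507,-.377,.040,.06)
blk("rest",.456,.125,.040,.053,.045);blk("flange",.456,.125,.0,.2,.025);blk("grip",.456,.125,.075,.11,.03)
for n,x,y in(("A",.521,.02),("B",.507,-.377)):
    m=(abs(P[...,0]-x)<.02)&(abs(P[...,1]-y)<.02)
    g=im.sum(2)
    v,u=np.nonzero(m&(g<220));print(n,"dark",len(u),u.mean(),v.mean()) if len(u) else None
    if len(u):
        K=np.array(c["camera_matrix"]);R=np.array(c["R"]);w=R.T@np.array([(u.mean()-K[0,2])/K[0,0],(v.mean()-K[1,2])/K[1,1],1]);C=-R.T@np.array(c["t"])
        print((C+w*(.048-C[2])/w[2]).round(4))
# height map max over 3cm cells
for x in np.arange(.72,.2,-.03):
    print(f"{x:.2f}",*["%4d"%(1000*P[...,2][(abs(P[...,0]-x)<.015)&(abs(P[...,1]-y)<.015)].max(initial=-.001)) for y in np.arange(.21,-.5,-.03)])
print("y   ",*["%4d"%(100*y) for y in np.arange(.21,-.5,-.03)])
big=cv2.resize(im[95:225,150:400],None,fx=3.2,fy=3.2,interpolation=cv2.INTER_CUBIC);cv2.imwrite("pics/crop.png",big[:,:,::-1])
E
```

```text
cam at [ 0.17480401 -0.12148234  1.3525819 ] 424.0126406805416
A 547 z 0.0469 med [0.5177 0.0203 0.0469] rect [518.3  20.2] [78.4 75.9] 8.0
B 552 z 0.0468 med [ 0.5097 -0.3745  0.0468] rect [ 509.6 -375.5] [76.9 77.8] 11.8
rest 336 z 0.0474 med [0.4536 0.1221 0.0474] rect [457.4 126. ] [65.2 65.3] 83.6
flange 245 z 0.0496 med [0.4519 0.1212 0.0496] rect [455.7 124.8] [49.6 49.4] 88.9
grip 48 z 0.0918 med [0.4557 0.125  0.0918] rect [456.1 124.9] [19.7 19.3] 86.9
A dark 17 216.41176470588235 149.88235294117646
[0.5185 0.0208 0.048 ]
B dark 17 341.4117647058824 155.88235294117646
[ 0.5098 -0.3748  0.048 ]
0.72   -1   -1   -1   -1   -1   -1   -1   -1   -1   -1   -1   -1   -1   -1   -1   -1   -1   -1   -1   -1   -1   -1   -1   -1
0.69   -1   -1   -1   -1   -1   -1   -1   -1   -1   -1   -1   -1   -1   -1   -1   -1   -1   -1   -1   -1   -1   -1   -1   -1
0.66   -1   80   78   79   41   43   43   42   45    6    5    3    4   65   95   81   88   66   61  100  116   56    5    5
0.63    2   78   77   78   43   43   45   45   43    6    5    7    5   92  101   81   86   64   63  114  119   58
[... 1185 characters left out ...]
    6   64   66   64   11   28   32   15   13   15    8   11    6    5    5
0.30   26   72   72   71   70   70    6    5    6    6   63   65   63   16   30   27    6    6    5    6    7   53   58    4
0.27   43    6    9   53   39    5    8   14    6    6   64   66   61   14   31   28    4    7    7    9   16   73  187   57
0.24   32   10    7   51   39    6   25   25    7    6   63   66   63   16   27   27    4    5    5    6    5   60   91   51
0.21   41    7    7   -1   -1   -1  628  642  642  621   63   64   63   23   12    6    8   54   52    4    6    7    8    7
y      21   18   15   12    9    6    3    0   -3   -6   -9  -11  -15  -18  -21  -23  -27  -30  -33  -36  -39  -42  -44  -48
```

View pics/crop.png

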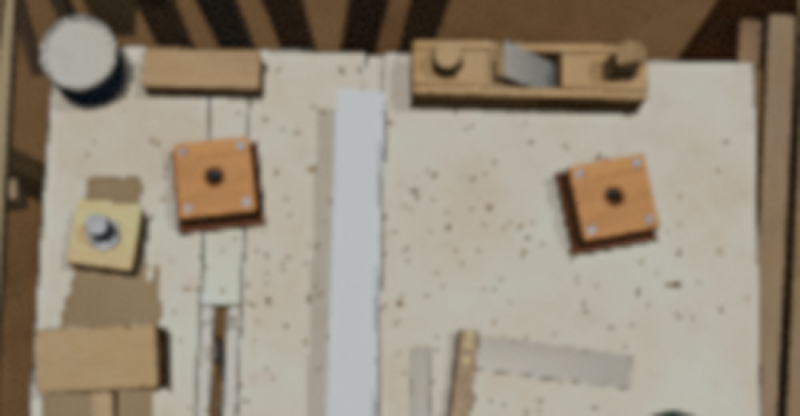

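>>> servo_tool(moves=[[[0,0,6.73],[0,0,-0.02],100],[[0,0,6.73],[0,0,-0.02],100],[[0,0,0],[0,0,0],100]], force=40)

```text
time: 0.8
ee_pos: [0.1281, -0.5355, 0.2739]
tcp_rot: [179.8, -0.1, -0.2]
wrist_force: [0.6, 0.1, 0.9]
opening: 0.0854
grasp_force: 0.0
```

```bash
python3 -c "
from h import *
o=get_obs();print(o['q'].round(2),o['ee_pos'].round(4),o['tcp_rot'].round(2),o['wrist_force'].round(2))"
```

```text
[-76.55   6.05  16.04  99.77   0.   103.63] [ 0.1281 -0.5355  0.2739] [ 1.7979e+02 -5.0000e-02 -1.8000e-01] [0.59 0.11 0.89]
```

>>> servo_tool(moves=[[[0,0,-8.2],[0,0,0],100],[[0,0,-8.2],[0,0,0],100],[[0,0,-8.2],[0,0,0],100],[[0,0,-8.2],[0,0,0],100],[[0,0,-8.2],[0,0,0],100],[[0,0,-8.2],[0,0,0],100],[[0,0,-8.2],[0,0,0],100],[[0,0,-8.2],[0,0,0],100],[[0,0,-8.2],[0,0,0],100],[[0,0,-8.2],[0,0,0],100],[[0,0,-8.2],[0,0,0],100],[[0,0,0],[0,0,0],100]])

```text
time: 2.0
ee_pos: [0.1279, -0.5348, 0.2706]
tcp_rot: [-180.0, -0.0, 90.4]
wrist_force: [0.5, -0.9, -0.4]
opening: 0.0852
grasp_force: 0.0
```

>>> servo_tool(moves=[[[0,0,0],[0.036,0.018,0],100],[[0,0,0],[0.036,0.018,0],100],[[0,0,0],[0.036,0.018,0],100],[[0,0,0],[0.036,0.018,0],100],[[0,0,0],[0.036,0.018,0],100],[[0,0,0],[0.036,0.018,0],100],[[0,0,0],[0.036,0.018,0],100],[[0,0,0],[0.036,0.018,0],100],[[0,0,0],[0.036,0.018,0],100],[[0,0,0],[0.036,0.018,0],100],[[0,0,0],[0.036,0.018,0],100],[[0,0,0],[0.036,0.018,0],100]])

```text
time: 3.2
ee_pos: [0.3428, -0.1006, 0.2711]
tcp_rot: [180.0, 0.0, 90.0]
wrist_force: [-0.0, -1.0, 0.2]
opening: 0.0853
grasp_force: 0.0
```

>>> servo_tool(moves=[[[0,0,0],[0.038,0.019,0.02],100],[[0,0,0],[0.038,0.019,0.02],100],[[0,0,0],[0.038,0.019,0.02],100],[[0,0,0],[0.038,0.019,0.02],100],[[0,0,0],[0.038,0.019,0.02],100],[[0,0,0],[0.02,0.01,0.02],100],[[0,0,0],[0,0,0],100],[[0,0,0],[0,0,0],100]])

```text
time: 4.0
ee_pos: [0.4463, 0.1083, 0.1508]
tcp_rot: [-179.9, 0.0, 90.1]
wrist_force: [0.1, -0.8, 0.2]
opening: 0.0857
grasp_force: 0.0
```

```bash
python3 -c "
from h import *
o=get_obs();print(o['time'],o['q'].round(2),o['ee_pos'].round(4),o['tcp_rot'].round(2),o['wrist_force'].round(2))"
```

```text
4.0 [ 1.3640e+01 -8.2300e+00 -1.1740e+01  8.6580e+01 -1.0000e-02  1.0351e+02] [0.4463 0.1083 0.1508] [-1.7992e+02  3.0000e-02  9.0130e+01] [ 0.1  -0.75  0.15]
```

>>> servo_tool(moves=[[[0,0,0],[0.0084,0.005,0],100],[[0,0,0],[0.0083,0.0048,0],100],[[0,0,0],[0,0,0.02],100],[[0,0,0],[0,0,0.02],100],[[0,0,0],[0,0,0.02],100],[[0,0,0],[0,0,0.02],100],[[0,0,0],[0,0,0.0108],100],[[0,0,0],[0,0,0],100],[[0,0,0],[0,0,0],100]])

```text
time: 4.9
ee_pos: [0.457, 0.125, 0.0614]
tcp_rot: [179.9, -0.0, 90.2]
wrist_force: [0.6, 1.3, -0.0]
opening: 0.0858
grasp_force: 0.0
```

>>> servo_tool(moves=[[[0,0,0],[0,0,0],40],[[0,0,0],[0,0,0],30],[[0,0,0],[0,0,0],20],[[0,0,0],[0,0,0],10],[[0,0,0],[0,0,0],0],[[0,0,0],[0,0,0],0],[[0,0,0],[0,0,0],0],[[0,0,0],[0,0,0],0]], force=60)

```text
time: 5.7
ee_pos: [0.4569, 0.125, 0.0609]
tcp_rot: [179.9, -0.0, 90.2]
wrist_force: [0.3, -1.0, 5.4]
opening: 0.0204
grasp_force: 58.6
```

>>> servo_tool(moves=[[[0,0,0],[0,0,-0.005],0],[[0,0,0],[0,0,-0.01],0],[[0,0,0],[0,0,-0.015],0],[[0,0,0],[0,0,-0.02],0],[[0,0,0],[0,0,-0.02],0],[[0,0,0],[0,0,-0.02],0],[[0,0,0],[0,0,0],0],[[0,0,0],[0,0,0],0],[[0,0,0],[0,0,0],0]])

```text
time: 6.6
ee_pos: [0.4559, 0.1248, 0.1494]
tcp_rot: [-179.9, 0.0, 90.2]
wrist_force: [0.3, 0.5, -1.7]
opening: 0.0204
grasp_force: 59.3
```

```bash
python3 - <<'E'
from h import *
o=get_obs();print(o['time'],o['ee_pos'].round(4),o['tcp_rot'].round(2),o['wrist_force'].round(2),o['opening'])
im,d=camera("scene");b=cv2.resize(im[150:270,110:270],None,fx=4,fy=4,interpolation=cv2.INTER_CUBIC);cv2.imwrite("pics/s2.png",b[:,:,::-1])
P=cloud("scene",d)
for r in cut_out("stop_pin","scene"):
    q=P[r["mask"]];print(r["score"],len(q),q.min(0).round(3),q.max(0).round(3),np.median(q,0).round(3))
    z=q[:,2]
    for lo in np.arange(.05,.2,.015):
        s=q[(z>lo)&(z<lo+.015)]
        if len(s)>3: print(round(lo,3),len(s),np.median(s,0).round(4))
E
```

```text
6.6 [0.4559 0.1248 0.1494] [-1.799e+02  2.000e-02  9.019e+01] [ 0.35  0.5  -1.67] 0.0204322479962073
0.73 198 [0.436 0.042 0.001] [0.623 0.142 0.185] [0.45  0.131 0.142]
0.095 15 [0.4487 0.1269 0.1072]
0.11 36 [0.4501 0.1278 0.1148]
0.125 15 [0.4497 0.1286 0.1318]
0.14 78 [0.446  0.1332 0.1432]
0.155 21 [0.4505 0.1345 0.1635]
0.17 26 [0.4525 0.1343 0.1789]
```

View pics/s2.png

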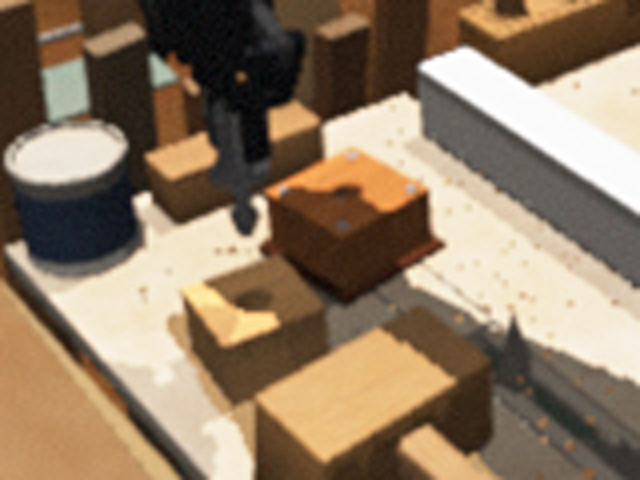

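>>> servo_tool(moves=[[[0,0,0],[-0.01,0.006,0],0],[[0,0,0],[-0.0175,0.0105,0],0],[[0,0,0],[-0.0175,0.0105,0],0],[[0,0,0],[-0.0175,0.0105,0],0],[[0,0,0],[-0.0175,0.0105,0],0],[[0,0,0],[-0.0145,0.0085,0],0],[[0,0,0],[-0.01,0.006,0],0],[[0,0,0],[0,0,0],0],[[0,0,0],[0,0,0],0],[[0,0,0],[0,0,0],0]])

```text
time: 7.7
ee_pos: [0.5191, 0.0211, 0.1505]
tcp_rot: [-180.0, -0.0, 90.2]
wrist_force: [0.4, 0.1, -0.2]
opening: 0.0204
grasp_force: 59.3
```

```bash
python3 - <<'E'
from h import *
o=get_obs();print(o['time'],o['ee_pos'].round(4),o['tcp_rot'].round(2),o['wrist_force'].round(2),o['opening'])
im,d=camera("scene");
for r in mark_of("stop_pin","scene")+mark_of("socket_a_mouth","scene"): print(r["score"],world("scene",r["xyz"]).round(4))
b=cv2.resize(im[150:250,130:260],None,fx=6,fy=6,interpolation=cv2.INTER_CUBIC)[:600,:];cv2.imwrite("pics/s3.png",b[:,:,::-1])
E
```

```text
7.7 [0.5191 0.0211 0.1505] [-1.7999e+02 -1.0000e-02  9.0220e+01] [ 0.39  0.07 -0.25] 0.020401265412118216
0.55 [0.5223 0.0241 0.0988]
0.77 [0.5198 0.0153 0.0501]
```

View pics/s3.png

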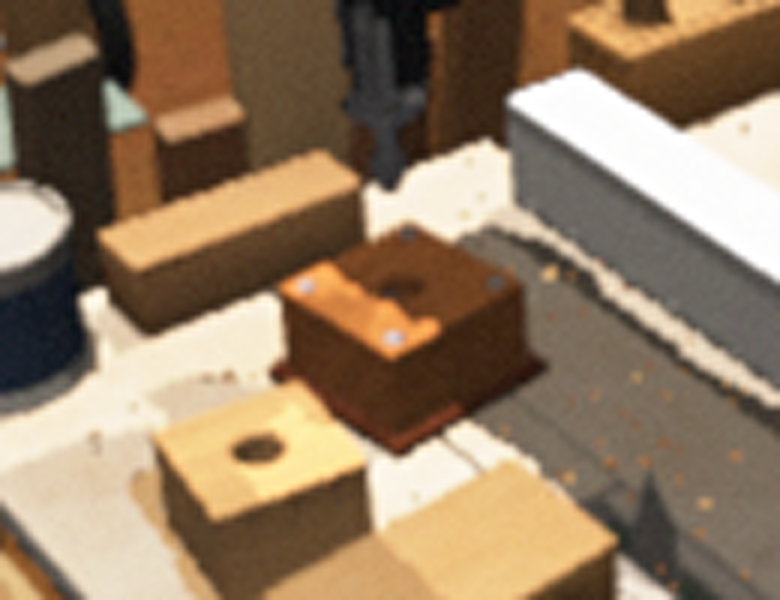

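The nose is at crop (388,185), above bore A at (402,290), and the rest's bore is at (258,450). I'll check the alignment with rays from the scene camera.

```bash
python3 - <<'E'
from h import *
c=calibration("scene");K=np.array(c["camera_matrix"]);R=np.array(c["R"]);C=-R.T@np.array(c["t"])
def ray(u,v,z):
    w=R.T@np.array([(u-K[0,2])/K[0,0],(v-K[1,2])/K[1,1],1]);return (C+w*(z-C[2])/w[2]).round(4)
def proj(p):
    q=K@(R@np.array(p)+np.array(c["t"]));return (q[:2]/q[2]).round(2)
print("cam",C.round(3))
f=lambda x,y:(x/6+130-.4,y/6+150-.4)
print("A bore",ray(*f(402,288),.047),"rest bore",ray(*f(258,449),.047))
for n,p in(("A",(.5183,.0203,.048)),("rest",(.4567,.1255,.048)),("foot",(.5191,.0211,.0985)),("flange",(.5191,.0211,.1385))):
    q=proj(p);print(n,q,"crop",((q[0]-130+.4)*6).round(),((q[1]-150+.4)*6).round())
im,d=camera("scene");g=im.astype(int).sum(2)
for n,u0,v0 in(("A",197,198),("rest",173,225)):
    print(n);print(g[v0-5:v0+6,u0-8:u0+9])
u0,v0=194,177;print("pin cols");print(g[164:184,186:204])
E
```

```text
cam [-0.214  0.451  0.616]
A bore [0.5184 0.0197 0.047 ] rest bore [0.4586 0.1257 0.047 ]
A [196.38 197.38] crop 401.0 287.0
rest [173.03 224.45] crop 261.0 449.0
foot [194.63 180.9 ] crop 390.0 188.0
flange [193.52 167.2 ] crop 384.0 106.0
A
[[226 229 217 221 211 211 223 225 218 223 218 213 214 221 204 211 203]
 [208 210 207 211 228 215 226 210 212 218 203 210 219 221 215 210 213]
 [207 220 214 213 227 212 215 195 194 201 195 208 216 212 212 204 212]
 [229 205 212 219 209 178 163 164 164 155 163 190 216 209 210 210 220]
 [354 237 206 195 175 137 134 137 138 141 137 152 178 215 217 214 211]
 [464 353 226 196 161 141 145 143 134 129 154 158 193 226 206 210 215]
 [450 417 345 296 223 213 210 160 158 163 186 197 215 220 206 217 206]
 [420 412 423 438 439 432 358 225 172 189 201 213 201 217 209 216 209]
 [421 419 441 471 505 506 472 357 218 196 206 198 211 214 205 215 215]
 [432 424 442 470 508 502 494 457 351 224 209 225 231 223 214 219 228]
 [430 435 449 493 497 489 485 484 449 357 337 410 415 358 225 203 184]]
rest
[[577 588 588 592 594 599 597 601 600 621 652 660 658 654 650 644 634]
[... 1521 characters left out ...]
 98 100  89 123 161 141]
 [191 175 151 124 121 116 142 161 174 157 129 118 101  92  87 123 183 221]
 [246 176 134 117 122 120 135 168 171 167 143 123  89 129 196 269 485 605]
 [402 279 162 130 134 138 157 155 175 160 148 125 200 429 610 640 691 726]
 [519 459 348 166 117 143 148 167 161 150 168 335 547 673 729 723 725 725]
 [546 542 503 354 173 141 167 167 158 155 231 519 708 723 725 720 719 715]
 [541 555 525 410 217 332 385 244 144 161 380 640 726 722 716 717 716 712]
 [501 455 389 304 366 603 648 463 248 312 569 700 725 724 716 714 712 710]
 [337 287 218 215 449 685 723 679 628 646 691 720 721 716 715 717 712 704]
 [203 203 171 193 405 662 732 725 726 724 723 718 717 716 714 713 708 710]]
```

>>> servo_tool(moves=[[[0,0,0],[-0.0008,-0.0005,0.01],0],[[0,0,0],[0,0,0.015],0],[[0,0,0],[0,0,0.015],0],[[0,0,0],[0,0,0.008],0],[[0,0,0],[0,0,0.004],0],[[0,0,0],[0,0,0.004],0],[[0,0,0],[0,0,0.003],0],[[0,0,0],[0,0,0],0],[[0,0,0],[0,0,0],0]])

```text
time: 8.8
ee_pos: [0.5191, 0.0198, 0.0918]
tcp_rot: [180.0, -0.0, 90.2]
wrist_force: [0.7, 0.7, -1.5]
opening: 0.0205
grasp_force: 59.3
```

>>> servo_tool(moves=[[[0,0,0],[0,0,0.003],0],[[0,0,0],[0,0,0.003],0],[[0,0,0],[0,0,0.003],0],[[0,0,0],[0,0,0],0]])

```text
time: 9.2
ee_pos: [0.519, 0.0197, 0.0821]
tcp_rot: [180.0, 0.0, 90.2]
wrist_force: [1.4, -0.6, -1.4]
opening: 0.0207
grasp_force: 59.3
```

>>> servo_tool(moves=[[[0,0,0],[0,0,0.002],0],[[0,0,0],[0,0,0.002],0],[[0,0,0],[0,0,0.002],0],[[0,0,0],[0,0,0],0]])

```text
time: 9.6
ee_pos: [0.5192, 0.0199, 0.0765]
tcp_rot: [180.0, -0.0, 90.2]
wrist_force: [3.8, 0.2, -1.8]
opening: 0.0207
grasp_force: 59.3
```

>>> servo_tool(moves=[[[0,0,0],[0,0.0003,0.002],0],[[0,0,0],[0,0,0.002],0],[[0,0,0],[0,0,0.002],0],[[0,0,0],[0,0,0],0]])

```text
time: 10.0
ee_pos: [0.5191, 0.0198, 0.0702]
tcp_rot: [-180.0, 0.0, 90.2]
wrist_force: [1.7, -0.5, 1.7]
opening: 0.0204
grasp_force: 59.6
```

>>> servo_tool(moves=[[[0,0,0],[0,0,0.002],0],[[0,0,0],[0,0,0.002],0],[[0,0,0],[0,0,0.002],0],[[0,0,0],[0,0,0],0]])

```text
time: 10.4
ee_pos: [0.519, 0.0197, 0.0638]
tcp_rot: [-180.0, 0.0, 90.2]
wrist_force: [3.2, -0.3, -2.1]
opening: 0.0203
grasp_force: 59.5
```

>>> servo_tool(moves=[[[0,0,0],[0,0.0003,0.001],0],[[0,0,0],[0,0,0.001],0],[[0,0,0],[0,0,0.0005],0],[[0,0,0],[0,0,0],0]])

```text
time: 10.8
ee_pos: [0.5192, 0.0198, 0.0617]
tcp_rot: [-180.0, 0.0, 90.2]
wrist_force: [1.4, -1.2, -2.6]
opening: 0.0207
grasp_force: 59.3
```

>>> servo_tool(moves=[[[0,0,0],[0,0,0.0005],0],[[0,0,0],[0,0,0],0]])

```text
time: 11.0
ee_pos: [0.5193, 0.0198, 0.0613]
tcp_rot: [-180.0, -0.0, 90.2]
wrist_force: [1.2, -0.5, -0.9]
opening: 0.0201
grasp_force: 59.3
```

>>> servo_tool(moves=[[[0,0,0],[0,0,0.0005],0],[[0,0,0],[0,0,0],0]])

```text
time: 11.2
ee_pos: [0.5194, 0.0199, 0.061]
tcp_rot: [-180.0, -0.0, 90.2]
wrist_force: [-0.8, -0.8, -1.3]
opening: 0.0206
grasp_force: 59.7
```

>>> servo_tool(moves=[[[0,0,0],[0,0,0.0004],0],[[0,0,0],[0,0,0],0]])

```text
time: 11.4
ee_pos: [0.5195, 0.0199, 0.061]
tcp_rot: [180.0, -0.0, 90.2]
wrist_force: [-1.8, 0.2, 4.1]
opening: 0.0202
grasp_force: 59.9
```

>>> servo_tool(moves=[[[0,0,0],[0,0,0.0004],0],[[0,0,0],[0,0,0],0]])

```text
time: 11.6
ee_pos: [0.5195, 0.0199, 0.0609]
tcp_rot: [180.0, -0.0, 90.2]
wrist_force: [-4.6, -0.7, 7.0]
opening: 0.0208
grasp_force: 60.3
```

>>> servo_tool(moves=[[[0,0,0],[0,0,0.0003],0],[[0,0,0],[0,0,0],0]])

```text
time: 11.8
ee_pos: [0.5195, 0.0199, 0.0609]
tcp_rot: [180.0, -0.0, 90.2]
wrist_force: [-4.6, -0.4, 9.5]
opening: 0.0203
grasp_force: 60.6
```

>>> servo_tool(moves=[[[0,0,0],[0,-0.0003,0.0004],0],[[0,0,0],[0,0,0.0004],0],[[0,0,0],[0,0,0],0]])

```text
time: 12.1
ee_pos: [0.5195, 0.0199, 0.0609]
tcp_rot: [179.9, -0.0, 90.2]
wrist_force: [-6.1, -0.4, 14.5]
opening: 0.0206
grasp_force: 61.2
```

>>> servo_tool(moves=[[[0,0,0],[0,0,-0.001],0],[[0,0,0],[0,0,-0.001],0],[[0,0,0],[0,0,-0.0005],0],[[0,0,0],[0,0,0],0]])

```text
time: 12.5
ee_pos: [0.5192, 0.0198, 0.0613]
tcp_rot: [-180.0, 0.0, 90.2]
wrist_force: [0.4, -1.3, -0.7]
opening: 0.0206
grasp_force: 59.3
```

>>> servo_tool(moves=[[[0,0,0],[0,0,-0.0005],0],[[0,0,0],[0,0,-0.0005],0],[[0,0,0],[0,0,0],0]])

```text
time: 12.8
ee_pos: [0.5192, 0.0198, 0.0625]
tcp_rot: [-180.0, 0.0, 90.2]
wrist_force: [0.0, -1.2, -1.9]
opening: 0.0203
grasp_force: 59.2
```

>>> servo_tool(moves=[[[0,0,0],[0,0,-0.0005],0],[[0,0,0],[0,0,0],0]])

```text
time: 13.0
ee_pos: [0.5191, 0.0198, 0.0628]
tcp_rot: [-180.0, 0.0, 90.2]
wrist_force: [1.2, -0.4, -3.1]
opening: 0.0204
grasp_force: 59.1
```

>>> servo_tool(moves=[[[0,0,0],[0,0,-0.0005],0],[[0,0,0],[0,0,0],0]])

```text
time: 13.2
ee_pos: [0.519, 0.0198, 0.063]
tcp_rot: [-180.0, 0.0, 90.2]
wrist_force: [2.6, -1.0, -10.0]
opening: 0.0204
grasp_force: 59.1
```

>>> servo_tool(moves=[[[0,0,0],[0,0,0],0],[[0,0,0],[0,0,0],0]])

```text
time: 13.4
ee_pos: [0.519, 0.0198, 0.063]
tcp_rot: [-180.0, 0.0, 90.2]
wrist_force: [4.3, -1.3, -12.4]
opening: 0.0205
grasp_force: 59.0
```

>>> servo_tool(moves=[[[0,0,0],[0,0,0],0]])

```text
time: 13.5
ee_pos: [0.519, 0.0198, 0.0631]
tcp_rot: [-180.0, 0.0, 90.2]
wrist_force: [3.6, 0.3, -13.9]
opening: 0.0204
grasp_force: 59.0
```

>>> servo_tool(moves=[[[0,0,0],[0,0,-0.0],0]])

```text
time: 13.6
ee_pos: [0.519, 0.0198, 0.0631]
tcp_rot: [-180.0, 0.0, 90.2]
wrist_force: [4.9, -0.2, -15.4]
opening: 0.0206
grasp_force: 59.1
```

>>> servo_tool(moves=[[[0,0,0],[0,0,0.0006],0]])

```text
time: 13.7
ee_pos: [0.519, 0.0198, 0.063]
tcp_rot: [-180.0, 0.0, 90.2]
wrist_force: [1.0, -1.1, -8.2]
opening: 0.0202
grasp_force: 59.6
```

>>> servo_tool(moves=[[[0,0,0],[0,0,0],0],[[0,0,0],[0,0,0],0]])

```text
time: 13.9
ee_pos: [0.5191, 0.0198, 0.063]
tcp_rot: [-180.0, 0.0, 90.2]
wrist_force: [0.8, -1.3, -11.8]
opening: 0.0202
grasp_force: 59.6
```

>>> servo_tool(moves=[[[0,0,0],[0,0,0.0002],0],[[0,0,0],[0,0,0],0]])

```text
time: 14.1
ee_pos: [0.5191, 0.0198, 0.063]
tcp_rot: [-180.0, 0.0, 90.2]
wrist_force: [1.0, -2.1, -8.1]
opening: 0.0204
grasp_force: 59.7
```

>>> servo_tool(moves=[[[0,0,0],[0,0,0.0001],0],[[0,0,0],[0,0,0],0]])

```text
time: 14.3
ee_pos: [0.5191, 0.0198, 0.0629]
tcp_rot: [180.0, -0.0, 90.2]
wrist_force: [-0.3, -1.5, -6.5]
opening: 0.0204
grasp_force: 60.0
```

>>> servo_tool(moves=[[[0,0,0],[0,0,-0.0002],0],[[0,0,0],[0,0,0],0]])

```text
time: 14.5
ee_pos: [0.5191, 0.0198, 0.063]
tcp_rot: [-180.0, -0.0, 90.2]
wrist_force: [-1.6, -1.0, -6.9]
opening: 0.0204
grasp_force: 60.0
```

>>> servo_tool(moves=[[[0,0,0],[0,0,0],0],[[0,0,0],[0,0,0],0]])

```text
time: 14.7
ee_pos: [0.5191, 0.0198, 0.0629]
tcp_rot: [-180.0, 0.0, 90.2]
wrist_force: [0.2, -1.7, -6.6]
opening: 0.0208
grasp_force: 60.0
```

Steady at about 7 N. Pull a little more, to about 11 N including the pin's weight.

>>> servo_tool(moves=[[[0,0,0],[0,0,-0.0002],0],[[0,0,0],[0,0,0],0]])

```text
time: 14.9
ee_pos: [0.5191, 0.0198, 0.063]
tcp_rot: [-180.0, 0.0, 90.2]
wrist_force: [-0.4, -0.6, -8.4]
opening: 0.0204
grasp_force: 59.9
```

>>> servo_tool(moves=[[[0,0,0],[0,0,0],0],[[0,0,0],[0,0,0],0]])

```text
time: 15.1
ee_pos: [0.5191, 0.0198, 0.0629]
tcp_rot: [-180.0, -0.0, 90.2]
wrist_force: [-0.4, -0.8, -9.2]
opening: 0.0201
grasp_force: 59.9
```

>>> servo_tool(moves=[[[0,0,0],[0,0,-0.0001],0],[[0,0,0],[0,0,0],0],[[0,0,0],[0,0,0],0]])

```text
time: 15.4
ee_pos: [0.5191, 0.0198, 0.063]
tcp_rot: [-180.0, -0.0, 90.2]
wrist_force: [0.4, -1.5, -9.8]
opening: 0.0207
grasp_force: 59.9
```

>>> servo_tool(moves=[[[0,0,0],[0,0,0],0],[[0,0,0],[0,0,0],0],[[0,0,0],[0,0,0],0]])

```text
time: 15.7
ee_pos: [0.5191, 0.0198, 0.063]
tcp_rot: [-180.0, 0.0, 90.2]
wrist_force: [1.1, -0.1, -11.0]
opening: 0.0204
grasp_force: 59.8
```

>>> servo_tool(moves=[[[0,0,0],[0,0,0],0],[[0,0,0],[0,0,0],0],[[0,0,0],[0,0,0],0]])

```text
time: 16.0
ee_pos: [0.5191, 0.0198, 0.063]
tcp_rot: [-180.0, 0.0, 90.2]
wrist_force: [0.7, -1.1, -13.4]
opening: 0.0203
grasp_force: 59.7
```

>>> servo_tool(moves=[[[0,0,0],[0,0,0],0],[[0,0,0],[0,0,0],0],[[0,0,0],[0,0,0],0]])

```text
time: 16.3
ee_pos: [0.5191, 0.0198, 0.0631]
tcp_rot: [-180.0, 0.0, 90.2]
wrist_force: [1.1, -1.1, -13.7]
opening: 0.0204
grasp_force: 59.7
```

>>> servo_tool(moves=[[[0,0,0],[0,0,0],0],[[0,0,0],[0,0,0],0],[[0,0,0],[0,0,0],0]])

```text
time: 16.6
ee_pos: [0.5191, 0.0198, 0.0631]
tcp_rot: [-180.0, -0.0, 90.2]
wrist_force: [0.5, -0.8, -14.6]
opening: 0.0202
grasp_force: 59.6
```

Socket A held for more than 1 s at 10–14.6 N after only 2 mm of play, so it's the sound one. Now I'll press the pin home again.

>>> servo_tool(moves=[[[0,0,0],[0,0,0.001],0],[[0,0,0],[0,0,0.001],0],[[0,0,0],[0,0,0.0005],0],[[0,0,0],[0,0,0],0]])

```text
time: 17.0
ee_pos: [0.5198, 0.0199, 0.0616]
tcp_rot: [179.9, -0.0, 90.2]
wrist_force: [-0.0, -0.0, -1.8]
opening: 0.0202
grasp_force: 60.2
```

>>> servo_tool(moves=[[[0,0,0],[0,0,0.0005],0],[[0,0,0],[0,0,0.0005],0],[[0,0,0],[0,0,0],0]])

```text
time: 17.3
ee_pos: [0.5197, 0.0199, 0.0609]
tcp_rot: [179.9, -0.0, 90.2]
wrist_force: [-2.1, 0.2, 6.6]
opening: 0.0201
grasp_force: 61.6
```

>>> servo_tool(moves=[[[0,0,0],[0,0,0.0005],0],[[0,0,0],[0,0,0],0]])

```text
time: 17.5
ee_pos: [0.5197, 0.0199, 0.0609]
tcp_rot: [179.9, -0.0, 90.2]
wrist_force: [-2.8, 1.5, 10.0]
opening: 0.0202
grasp_force: 62.0
```

>>> servo_tool(moves=[[[0,0,0],[0,0,0.0004],0],[[0,0,0],[0,0,0],0]])

```text
time: 17.7
ee_pos: [0.5198, 0.0199, 0.0609]
tcp_rot: [179.9, -0.0, 90.2]
wrist_force: [-4.8, 0.1, 13.2]
opening: 0.0205
grasp_force: 62.3
```

>>> servo_tool(moves=[[[0,0,0],[0,0,0],25],[[0,0,0],[0,0,0],40],[[0,0,0],[0,0,0],60],[[0,0,0],[0,0,0],80],[[0,0,0],[0,0,0],80],[[0,0,0],[0,0,0],80]], force=20)

```text
time: 18.3
ee_pos: [0.5192, 0.0198, 0.0586]
tcp_rot: [-180.0, 0.0, 90.2]
wrist_force: [-0.4, 0.7, 0.2]
opening: 0.0682
grasp_force: 0.0
```

>>> servo_tool(moves=[[[0,0,0],[0,0,-0.01],80],[[0,0,0],[0,0,-0.02],80],[[0,0,0],[0,0,-0.02],80],[[0,0,0],[0,0,-0.03],80],[[0,0,0],[0,0,-0.03],80],[[0,0,0],[0,0,0],80]])

```text
time: 18.9
ee_pos: [0.5208, 0.0199, 0.1738]
tcp_rot: [179.6, -0.0, 90.2]
wrist_force: [-0.5, 0.1, -0.4]
opening: 0.0684
grasp_force: 0.0
```

>>> servo_tool(moves=[[[0,0,0],[-0.04,0,0],80],[[0,0,0],[-0.04,0,0],80],[[0,0,0],[-0.04,0,0],80],[[0,0,0],[-0.04,0,0],80],[[0,0,0],[-0.04,0,0],80],[[0,0,0],[0,0,0],80],[[0,0,0],[0,0,0],80]])

```text
time: 19.6
ee_pos: [0.5196, -0.1809, 0.1686]
tcp_rot: [-180.0, -0.0, 90.1]
wrist_force: [-0.5, 0.2, -0.7]
opening: 0.0683
grasp_force: 0.0
```

```bash
python3 - <<'E'
from h import *
im,d=camera("top");P=cloud("top",d)
for n,x,y,lo,hi,r in(("grip",.519,.02,.07,.12,.025),("flange ring",.519,.02,.0,.07,.014),("block",.518,.02,.04,.0505,.045)):
    m=(abs(P[...,0]-x)<r)&(abs(P[...,1]-y)<r)&(P[...,2]>lo)&(P[...,2]<hi);q=P[m];print(n,len(q),np.median(q,0).round(4))
print(get_obs()['ee_pos'],get_obs()['wrist_force'])
im,d=camera("scene");b=cv2.resize(im[150:250,110:240],None,fx=6,fy=6,interpolation=cv2.INTER_CUBIC);cv2.imwrite("pics/s4.png",b[:,:,::-1])
E
```

```text
grip 50 [0.5154 0.0208 0.0908]
flange ring 38 [0.51   0.0119 0.0532]
block 434 [0.515  0.0171 0.0468]
[ 0.51970589 -0.18009195  0.16866967] [-0.07110827  0.64802823 -0.51590646]
```

View pics/s4.png

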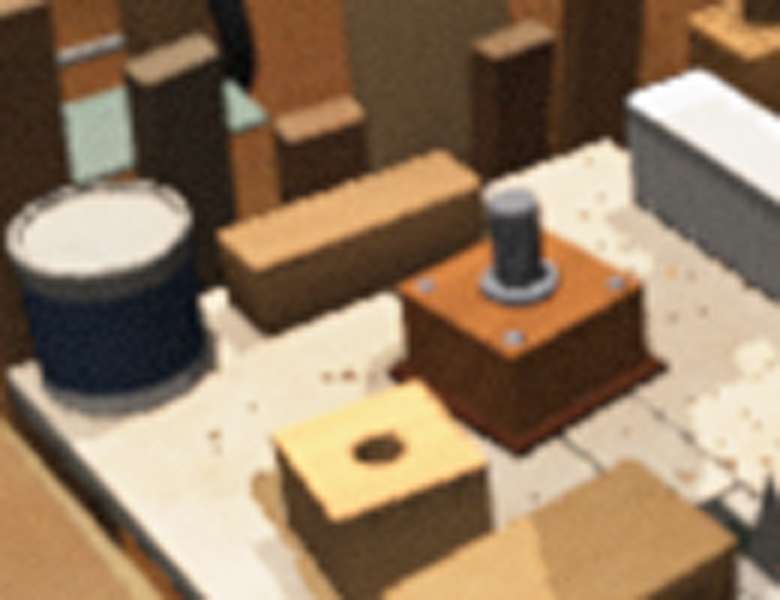

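The pin stands upright at crop (515,240) with its flange on the socket top. Its grip top reads no higher than it did in the parking block, and the offcut and tin are where they were.

```bash
python3 -c "
from workcell import *
print(job_done())"
```

```text
the job is handed in; nothing more can be done
None
```

The pin is fully home and released in socket_a, which held for over a second at about 9–13 N of pull. One reading peaked at 15.4 N, or about 14 N on the pin after its own weight. The job was handed in at about 20 s; I did not need to try socket_b.

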